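# Tip chestnuts into the tart tin for the toaster oven

## Task

Get the chestnuts ready for roasting: bring the scoop to the aluminium tart tin, lower its mouth to just above the tin's rim (a couple of centimetres) before tipping, then tip all five chestnuts into the tin so that none bounces out. Set the empty scoop gently back down flat on the chopping board, and press the toggle switch on the side of the toaster oven all the way down to start it heating. Leave the tin standing where it is, and the pepper mill, butter crock and silicone bowl undisturbed.

Things in the scene. Friction and masses are not known exactly. Their poses are not given: they have to be found in the camera images.
- scoop: Flat-bottomed steel scoop, black handle, level on the board with five chestnuts in it; 0.13 to 0.2 kg. Cup 125 mm long, 76 wide (64 at the mouth), walls and floor 3 mm; back and sides 45 high, the sides slope to 24 at the open mouth; the floor's last 28 mm turn up 10 mm. Origin: underside, under the cup's middle; +x from handle to mouth, +z up; back wall at x = -62 mm.
- scoop_lip (a point): Middle of the scoop's mouth edge, at its underside: (63, 0, 10) mm in the scoop's frame. The chestnuts lie still while the cup is within about 8 degrees of level; as the mouth is tipped down they start to roll, the first leave at 15 to 20 degrees and the last at 30 to 40 degrees.
- scoop_grip (a point): Point on the handle's centre line, good to grip: (-105, 0, 46) mm in the scoop's frame. The handle is a level straight bar, 16 mm wide (y) and 16 high, from x = -74 to -168 mm; a short neck from x = -62 to -83 mm joins it to the cup.
- tin: Round fluted aluminium tart tin, open at the top, standing loose on the counter, 0.11 kg. 132 mm across at the foot, 150 mm (158 mm over the rolled rim) at the top, 28 mm high, wall and floor 3 mm. Origin: centre of its underside, +z up.
- board: Wooden chopping board, fixed on the counter, 240 mm (its x) by 320 mm (its y), 18 mm thick. Origin: centre of its underside; its top is 18 mm higher.
- chestnut1: Brown chestnut, one of five lying in the scoop, 30 x 28 x 23 mm, about 11 g. Origin: its centre; +z across its flat way.
- chestnut2: Brown chestnut, one of five lying in the scoop, 30 x 28 x 23 mm, about 11 g. Origin: its centre; +z across its flat way.
- chestnut3: Brown chestnut, one of five lying in the scoop, 30 x 28 x 23 mm, about 11 g. Origin: its centre; +z across its flat way.
- chestnut4: Brown chestnut, one of five lying in the scoop, 30 x 28 x 23 mm, about 11 g. Origin: its centre; +z across its flat way.
- chestnut5: Brown chestnut, one of five lying in the scoop, 30 x 28 x 23 mm, about 11 g. Origin: its centre; +z across its flat way.
- toggle_pivot (a point): Pivot of the toggle on the side wall of the toaster oven, 105 mm above the counter; axes of the oven: +y straight out from this wall, -x to the oven's front (glass door, dials), +z up. Fixed steel oven, 300 mm deep (x), 380 wide (y), 225 high: from the pivot it spans x -60 to 240, y -380 to 0; plate and collar round the pivot stand 6 mm off the wall.
- toggle_tip (a point): Outer end of the toggle's bat lever, 35.5 mm from its pivot (the lever is 11 mm thick at its end). It moves with the lever: from about 15 mm above the pivot (up, off) to about 15 mm below it (down, on), always 32 to 36 mm out from the oven's side wall.
- toggle (a joint): Angle of the toggle lever in rad: 0 = up (off, lever 25 degrees above level), 0.872 = fully down (on, end stop). It swings in the upright plane square to the side wall, stays where it is left and takes about 1.5 N at its tip. The oven's wall rises 120 mm above it, so a gripper must come in tilted, from the open side.
- mill: Stainless steel flask-shaped pepper mill, bystander, 70 mm across, 163 mm tall, standing loose. Origin: centre of its underside.
- crock: Glass butter crock with a knobbed lid, bystander, 108 mm across, 96 mm tall, standing loose. Origin: centre of its underside.
- bowl: Green silicone collapsible bowl, bystander, 142 mm across, 56 mm tall, standing loose. Origin: centre of its underside.
There are look-alikes about, which are no part of the job. Leave any blue look-alike of the scoop alone.

How it is judged:
By the outcome, as a careful person would: the job done as asked, in the order asked, and still so for the second after the job is handed in, with the robot touching nothing.
It also fails if it takes over 59 s, if anything falls off the work surface, if the arm or the gripper's body presses on something with over 40 N, if the wrist force passes 120 N, or if a joint passes its speed limit or range.

## Robot

A 7-joint arm with a two-finger parallel gripper is mounted at the origin on the work surface. World frame = base frame: x ahead of the robot, y to its left, z up, the work surface at z = 0. Lengths are in m, angles in rad, forces in N, time in s.
With the tool pointing down it reaches from about 0.425 to 0.95 m from the base axis. Payload 4.7 kg.
Tool frame: the origin (TCP) lies on the centre line of the jaws, within the pads' length; the fingertips stand robot.nose_length ahead of it and the grasp point (between the pads) lies 8 mm behind it (robot.nose_length is the distance from the TCP to the fingertips, in m); z points along the fingers, x is the direction in which the jaws open and shut, and the axes are right-handed (so a half turn about z gives the same grasp; the last joint's range is limited). The gripper opens to 85 mm and grips with 20 to 120 N. Pads are 22 mm wide; open, the fingers measure 114 mm over their backs; the gripper's body (76 mm by 85 mm) begins 54 mm behind the grasp point. The pads swing forward as they close: fully open they stand 13 mm farther back than shut.
Start: joints at [-1.182, 0.469, -0.049, 1.532, 0.024, 1.141, -0.082], TCP at [0.274, 0.617, 0.242] pointing down, gripper open.
Joint ranges: [-2.59, 2.59], [-0.33, 1.99], [-1.39, 1.29], [0.1, 2.45], [-1.04, 4.18], [0.21, 1.99], [-2.66, 2.66]. Speed limits (rad/s): [2.57, 2.57, 3.14, 3.14, 3.14, 3.14, 3.14].

## Interface

Orientations are given as [roll, pitch, yaw] about the fixed x, y, z axes, in that order (R = Rz(yaw) Ry(pitch) Rx(roll)).
In Python, from plant import robot gives the robot as it stands. Calls block until the motion is done:
- robot.goto(position, orientation): joint-space move of the TCP to a pose.
- robot.move_straight(position, vel=0.15, attitude=None, contact_N=None): straight line of the TCP; attitude=None keeps the orientation; vel is the mean speed in m/s. With contact_N (N) it stops when the force on the tool has changed by that much, and returns True; else False.
- robot.move_joints(angles): joint-space move.
- robot.grip(opening, strength=None): opening from 0.0 (shut) to 1.0 (fully open); strength is the grip in N (None keeps the last); returns when the fingers have stopped.
- robot.sleep(seconds).
- robot.inverse_kinematics(position, orientation): joint angles nearest the present ones, or None.
- robot.sense(): the state.
- robot.grab_frame(name): name is "scene" or "side" or "wrist"; returns a dict with "image" (384x512x3 uint8, red, green, blue), "range_z" (384x512 float32, m along the optical axis (not along the pixel's ray), 0 where there is no reading), "fx", "fy", "cx", "cy" (pixels), "dist_coeffs" ([k1, k2, p1, p2, k3] as OpenCV has them; the pictures are not rectified), "R" (3x3) and "t" (3): a world point X has camera coordinates R X + t. Camera axes: x right, y down, z forward; pixel columns grow to the right and rows downward; lengths in m; the calibration is good to about 2 mm. A picture is of the moment at which its call begins.
A pose or a line that the arm cannot do raises robot.IKError and nothing moves.
- robot.close_job(): hands the job in, once; it reports no verdict.
The state is a dict: "t": time; "joint_pos": joint angles; "joint_velocities": joint speeds; "effort": joint torques, N m; "tcp_pos": TCP position; "tcp_rot": TCP orientation; "wrist_force": force on the tool from outside, world axes, zero at the start; "torque": the same for the moment, N m; "opening": opening from 0.0 (shut) to 1.0 (fully open).
Only numpy, scipy, OpenCV 4.12 (cv2) and the standard library are available. Lean on these libraries where they do the work, as an engineer would, in place of code of your own. Each camera call takes 0.05 s, during which the arm holds its last target. There are 200 camera calls.

## Working session

There is one attempt and no reset: what is moved stays moved. The work goes in short steps, each a Python script; the robot and the scene stay as the last script left them, time stands still between calls to the robot, and variables do not carry over. Pictures are saved under pics/ and viewed, about 8 in all and at most 12, crops included, and the job is handed in when it is done.

```bash
ls; mkdir -p pics; cat > h.py <<'E'
import numpy as np, cv2, pickle
from plant import robot
def shot(cam, tag):
    f=robot.grab_frame(cam); pickle.dump(f,open(f'pics/{tag}.pkl','wb'))
    cv2.imwrite(f'pics/{tag}.png',f['image'][:,:,::-1]); return f
def load(tag): return pickle.load(open(f'pics/{tag}.pkl','rb'))
def cloud(f):
    h,w=f['range_z'].shape
    u,v=np.meshgrid(np.arange(w),np.arange(h))
    p=np.stack([u,v],-1).reshape(-1,1,2).astype(np.float64)
    K=np.array([[f['fx'],0,f['cx']],[0,f['fy'],f['cy']],[0,0,1]])
    n=cv2.undistortPoints(p,K,np.array(f['dist_coeffs'])).reshape(h,w,2)
    z=f['range_z'].astype(float)
    c=np.stack([n[...,0]*z,n[...,1]*z,z],-1)
    X=(c-np.array(f['t']))@np.array(f['R']); X[z==0]=np.nan
    return X
def proj(f,P):
    K=np.array([[f['fx'],0,f['cx']],[0,f['fy'],f['cy']],[0,0,1]])
    return cv2.projectPoints(np.array(P,float).reshape(-1,1,3),cv2.Rodrigues(np.array(f['R']))[0],np.array(f['t'],float),K,np.array(f['dist_coeffs']))[0].reshape(-1,2)
E
python3 - <<'E'
from h import *
a=shot('scene','s0');b=shot('side','d0');shot('wrist','w0')
s=robot.sense();print(s['t'],s['tcp_pos'],s['tcp_rot'],robot.nose_length)
for f in(a,b):print(-np.array(f['R']).T@np.array(f['t']),np.array(f['R'])[2])
E
```

```text
pics
0.15 [0.27369041 0.61655886 0.24150093] [3.14156616e+00 1.50009157e-03 1.15297621e+00] 0.011
[1.08694594 0.31805079 0.92383774] [-0.56888822 -0.11247078 -0.81468799]
[ 0.07601753 -1.0690189   1.03407555] [ 0.25342852  0.77314286 -0.5813984 ]
```

View pics/s0.png

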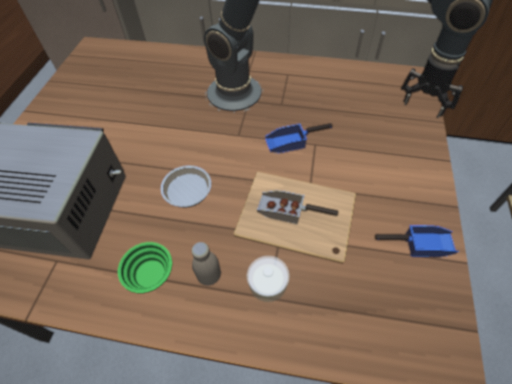

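View pics/d0.png

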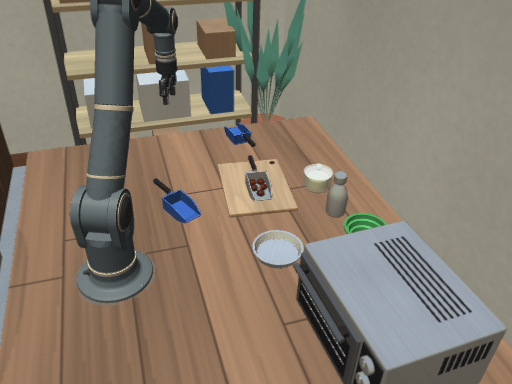

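The scene view shows the steel scoop on the board with its cup at about (282,206), its handle to (337,212) and its mouth to the left at (258,204). It also shows the tin at (186,187), the toggle at (117,175), the mill at (205,265), the crock at (268,277), the bowl at (145,267), and two blue look-alikes. The side view agrees: scoop at (259,184), tin at (278,249).

```bash
python3 - <<'E'
from h import *
np.set_printoptions(precision=4,suppress=True)
for tag,pts in (('s0',dict(scoopcup=(270,205),handle=(320,210),tin=(186,187),toggle=(117,175),mill=(202,250),crock=(268,270),bowl=(145,267),ovtop=(60,140))),('d0',dict(cup=(259,184),handle=(253,162),tin=(278,249),mill=(340,180),crock=(318,175)))):
    X=cloud(load(tag))
    for k,(u,v) in pts.items(): print(tag,k,X[v,u])
# tin: points near, height 20..35 -> circle fit
for tag in('s0','d0'):
    f=load(tag);X=cloud(f);im=f['image'].astype(int)
    def reg(c,r,z0,z1):
        d=np.hypot(X[...,0]-c[0],X[...,1]-c[1]);return X[(d<r)&(X[...,2]>z0)&(X[...,2]<z1)]
    c=np.nanmean(cloud(load('s0'))[187,186:187],0)
    P=reg(c,.12,.02,.045);xy=P[:,:2].astype(np.float32)
    (cx,cy),r=cv2.minEnclosingCircle(xy);print(tag,'tin',cx,cy,r,len(P),np.percentile(P[:,2],[5,50,95]))
    # scoop handle black points on board
    h=cloud(load('s0'))[210,320]
    m=(np.hypot(X[...,0]-h[0],X[...,1]-h[1])<.09)&(X[...,2]>.045)&(im.max(-1)<75)
    P=X[m];print(tag,'handle n',len(P))
    if len(P)>5:
        q=P[:,:2];mu=q.mean(0);d=np.linalg.svd(q-mu)[2][0];d=d if d[1]<0 else -d
        s=(q-mu)@d;print(mu,d,np.arctan2(d[1],d[0]),'ends',mu+d*s.min(),mu+d*s.max(),np.ptp(s),np.percentile(P[:,2],[10,50,90]))
    c2=cloud(load('s0'))[205,280]
    m=(np.hypot(X[...,0]-c2[0],X[...,1]-c2[1])<.14)&(X[...,2]>.026)
    P=X[m];q=P[:,:2].astype(np.float32);rc=cv2.minAreaRect(q);print('scoop rect',rc,P[:,2].max(),np.round(cv2.boxPoints(rc),4).tolist())
    # oven side wall
    m=(X[...,1]<-.15)&(X[...,2]>.03)&(X[...,2]<.2)
    T=X[(X[...,2]>.21)&(X[...,2]<.24)];print('oventop',np.percentile(T,[1,50,99],axis=0).tolist()); 
    rc=cv2.minAreaRect(T[:,:2].astype(np.float32));print(rc)
f=load('s0')
cr=cv2.resize(f['image'][140:240,90:350,::-1],None,fx=3,fy=3,interpolation=cv2.INTER_CUBIC);cv2.imwrite('pics/c0.png',cr)
E
```

```text
s0 scoopcup [0.5282 0.2295 0.0433]
s0 handle [0.5384 0.3739 0.0693]
s0 tin [ 0.4795 -0.0505  0.0039]
s0 toggle [ 0.5162 -0.2462  0.0734]
s0 mill [0.7541 0.1043 0.1632]
s0 crock [0.7511 0.2606 0.0993]
s0 bowl [ 0.7618 -0.0825  0.0058]
s0 ovtop [ 0.5307 -0.3513  0.227 ]
d0 cup [0.5311 0.2889 0.0265]
d0 handle [0.5334 0.3743 0.0683]
d0 tin [nan nan nan]
d0 mill [0.7384 0.0776 0.1474]
d0 crock [0.7339 0.2295 0.0686]
s0 tin 0.48872190713882446 -0.04386739432811737 0.08057025820016861 414 [0.0212 0.0273 0.0303]
s0 handle n 99
[0.5382 0.3776] [-0.0773 -0.997 ] -1.6481898120897511 ends [0.5414 0.4188] [0.5348 0.3339] 0.08516238397429671 [0.0685 0.0712 0.0735]
scoop rect ((0.52711421251297, 0.2953870892524719), (0.20293131470680237, 0.07836218923330307), 84.71935272216797) 0.07580540359396994 [[0.4787999987602234, 0.1979999989271164], [0.5568000078201294, 0.1906999945640564], [0.5755000114440918, 0.3928000032901764], [0.4973999857902527, 0.4000000059604645]]
oventop [[0.03035487632258039, -0.5319157195244311, 0.21195883472778693], [0.6220735959104271, -0.33670667498414864, 0.22596749614177836
[... 325 characters left out ...]
16366426 ends [0.5322 0.4225] [0.5235 0.3293] 0.0935149597804797 [0.0632 0.0692 0.0721]
scoop rect ((0.5230162143707275, 0.2928476929664612), (0.20772235095500946, 0.07759035378694534), 84.65050506591797) 0.07557540432975765 [[0.474700003862381, 0.1931000053882599], [0.5519999861717224, 0.1858000010251999], [0.5713000297546387, 0.39259999990463257], [0.49410000443458557, 0.39989998936653137]]
oventop [[-0.2692057312072291, -0.6227637315356445, 0.2110414139464774], [0.6290655168446023, -0.4342304312659197, 0.22348863999016683], [1.2394739046600776, 1.9762989284061845, 0.2379323974521017]]
((0.4005295932292938, 0.6864626407623291), (1.7143656015396118, 2.6326041221618652), 0.49325916171073914)
```

View pics/c0.png

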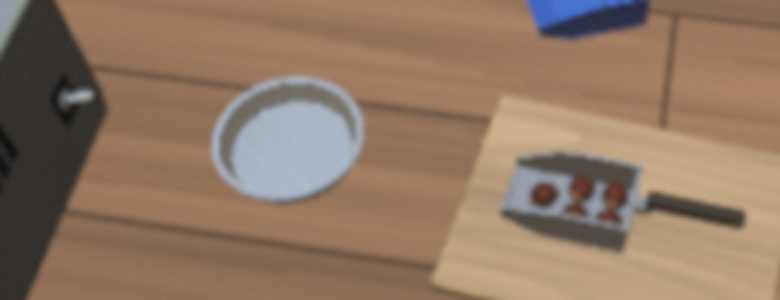

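The crop confirms five chestnuts lying in the scoop. The toggle lever is bright, with its tip near (121,172) in the full picture. Next I fit the oven wall and lever, test IK for the whole plan, and move above the handle for a close look.

```bash
cat >> h.py <<'E'
from scipy.spatial.transform import Rotation as Ro
def tool(yaw,theta=0.0,sy=None):
    """tool-down with jaw axis at yaw, tipped theta about axis at angle sy"""
    R=Ro.from_euler('xyz',[np.pi,0,yaw])
    if sy is not None: R=Ro.from_rotvec(theta*np.array([np.cos(sy),np.sin(sy),0]))*R
    return R
def eul(R): return R.as_euler('xyz').tolist()
E
python3 - <<'E'
from h import *
np.set_printoptions(precision=4,suppress=True)
f=load('s0');X=cloud(f);im=f['image'].astype(int)
# dark wall
m=np.zeros(X.shape[:2],bool);m[140:250,70:125]=1
m&=(im.max(-1)<80)&(X[...,2]>.02)&(X[...,2]<.21)
P=X[m];P=P[~np.isnan(P).any(1)]
for _ in range(6):
    c=np.median(P,0) if _==0 else P.mean(0);n=np.linalg.svd(P-c,full_matrices=False)[2][2]; d=(P-c)@n; P=P[abs(d)<max(.003,2*d.std())]
n=n if n[1]>0 else -n
print('wall n',n,'c',P.mean(0),len(P),'yaw',np.arctan2(n[1],n[0])-np.pi/2)
d=(X-P.mean(0))@n
sub=(slice(160,190),slice(100,135))
for v in range(164,184,2): print(v,[f"{d[v,u]*1e3:.0f}/{im[v,u].max()}" for u in range(106,130,2)])
for u,v in((117,173),(119,172),(121,172)): print(u,v,X[v,u])
psi=-1.655; g=np.array([.532,.360,.064])
dirx=np.array([np.cos(psi),np.sin(psi),0])
tin=np.array([.488,-.044,0])
for k in(0,1):
  yaw=psi+np.pi/2+k*np.pi; sy=psi+np.pi/2
  for pre in(0,-.3,-.6):
    q=robot.inverse_kinematics(g+[0,0,.008]*0-0,eul(tool(yaw,pre,sy)))
    print(k,pre,'grasp',None if q is None else np.round(q,2))
    for th in(0,.4,.8):
        R=tool(yaw,pre+th,sy); lip=tin+[0,0,.05]-.025*dirx
        S=Ro.from_rotvec(th*np.array([np.cos(sy),np.sin(sy),0]))*Ro.from_euler('z',psi)
        p=lip+S.apply([-.168,0,.036])+R.apply([0,0,.008])
        q=robot.inverse_kinematics(p,eul(R));print('  ',th,p,None if q is None else np.round(q,2))
E
```

```text
wall n [-0.0487  0.9988 -0.0008] c [ 0.6326 -0.2418  0.1235] 3376 yaw 0.0487643019711439
164 ['-1/51', '0/52', '2/47', '1/48', '1/51', '1/52', '1/53', '-1/80', '-44/130', '-36/133', '-30/128', '-22/125']
166 ['-0/52', '0/49', '4/33', '4/39', '0/52', '2/51', '0/52', '1/59', 'nan/115', '-35/146', '-27/147', '-20/148']
168 ['-1/52', '2/42', '2/29', '4/34', '0/46', '2/55', '0/57', '2/55', '0/83', '-30/134', '-25/146', '-19/146']
170 ['0/51', '2/33', '5/61', '5/80', '5/88', '1/129', '2/136', '2/100', '1/60', '-8/114', '-23/141', '-17/142']
172 ['-0/43', '3/31', '3/91', '7/133', '13/155', '23/160', '29/156', '34/112', '1/54', '1/99', '-15/137', '-12/139']
174 ['2/44', '3/32', '3/76', '6/86', '5/82', '19/76', '28/73', '1/59', '1/51', '2/75', '-16/131', '-8/142']
176 ['2/50', '2/39', '4/44', '7/46', '3/31', '1/45', '-0/50', '-0/51', '2/50', '3/63', '-11/122', '-6/144']
178 ['-0/50', '-1/46', '1/27', '5/20', '3/33', '-0/50', '1/54', '-2/51', '1/51', '1/74', '-9/130', '-4/143']
180 ['0/51', '1/51', '1/41', '5/28', '2/44', '0/52', '2/52', '1/52', '1/54', '2/103', '-7/137', '2/141']
182 ['-0/52', '0/51', '0/50', '1/42', '1/49', '1/51', '2/53', '2/50', '1/73', '-11/126', '-5/141', '1/140']
117 173 [ 0.5368 -0.222   0.1143]
119 172 [ 0.5367 -0.2134  0.1207]
121 172 [ 0.4916 -0.2496  0.0564]Traceback (most recent call last):
  File "<stdin>", line 22, in <module>
ValueError: operands could not be broadcast together with shapes (3,) (0,)
```

```bash
python3 - <<'E'
from h import *
np.set_printoptions(precision=4,suppress=True)
psi=-1.655; g=np.array([.532,.360,.064])
dirx=np.array([np.cos(psi),np.sin(psi),0])
tin=np.array([.488,-.044,0])
for k in(0,1):
  yaw=psi+np.pi/2+k*np.pi; sy=psi+np.pi/2
  for pre in(0,-.3,-.6):
    q=robot.inverse_kinematics(g-[0,0,.008],eul(tool(yaw,pre,sy)))
    print(k,pre,'grasp',None if q is None else np.round(q,2))
    for th in(0,.4,.8):
        R=tool(yaw,pre+th,sy); lip=tin+[0,0,.05]-.025*dirx
        S=Ro.from_rotvec(th*np.array([np.cos(sy),np.sin(sy),0]))*Ro.from_euler('z',psi)
        p=lip+S.apply([-.168,0,.036])+R.apply([0,0,.008])
        q=robot.inverse_kinematics(p,eul(R));print('  ',th,p,None if q is None else np.round(q,2))
tip=np.array([.537,-.213,.121])
for tilt in(.5,.8,1.1):
  for k in range(4):   # tool z pointing down and toward wall (-y)
    Rb=Ro.from_euler('z',.049)*Ro.from_rotvec([-tilt,0,0])*Ro.from_euler('xyz',[np.pi,0,k*np.pi/2])
    q=robot.inverse_kinematics(tip-Rb.apply([0,0,.02]),eul(Rb));print(tilt,k,Rb.apply([0,0,1]),None if q is None else np.round(q,2))
E
```

```text
0 0 grasp [-0.82  0.62  0.23  1.78 -0.19  0.76 -0.58]
   0 [0.5042 0.1483 0.078 ] [-0.64  0.45  0.35  2.05 -0.24  0.67 -0.22]
   0.4 [0.5022 0.1242 0.1412] [-0.38  0.34  0.33  2.1  -0.74  0.8   0.39]
   0.8 [0.4983 0.0775 0.19  ] [-0.08  0.38  0.33  2.1  -1.04  1.15  0.84]
0 -0.3 grasp [-0.97  0.73  0.33  1.64 -0.    1.02 -0.78]
   0 [0.504  0.146  0.0784] [-0.83  0.53  0.43  1.98  0.06  0.82 -0.57]
   0.4 [0.502  0.1219 0.1406] [-0.58  0.33  0.39  2.05 -0.32  0.78 -0.07]
   0.8 [0.4981 0.0756 0.1886] [-0.34  0.29  0.46  2.08 -0.79  0.98  0.54]
0 -0.6 grasp [-1.06  0.86  0.39  1.49  0.11  1.28 -0.87]
   0 [0.5039 0.1438 0.0794] [-0.97  0.66  0.49  1.9   0.23  1.01 -0.75]
   0.4 [0.5018 0.1195 0.1407] [-0.76  0.39  0.44  1.99  0.03  0.88 -0.45]
   0.8 [0.4979 0.0734 0.1878] [-0.5   0.25  0.46  2.04 -0.4   0.88  0.12]
1 0 grasp [-0.4   0.65 -0.37  1.75  0.31  0.8   2.14]
   0 [0.5042 0.1483 0.078 ] [-0.15  0.45 -0.27  2.02  0.18  0.69  2.52]
   0.4 [0.5022 0.1242 0.1412] [-0.82  0.46  0.92  2.12 -0.97  0.99 -2.51]
   0.8 [0.4983 0.0775 0.19  ] [-0.08  0.38  0.33  2.1  -1.04  1.15 -2.31
[... 767 characters left out ...]
.22  1.36  2.35]
0.5 3 [ 0.0235 -0.4789 -0.8776] [-0.52  0.5   0.73  2.03  0.28  0.65 -1.61]
0.8 0 [ 0.0351 -0.7165 -0.6967] [-0.59  0.57  0.64  2.08  0.75  0.72 -0.6 ]
0.8 1 [ 0.0351 -0.7165 -0.6967] [-0.34  0.51  0.31  2.07  0.93  0.86  0.83]
0.8 2 [ 0.0351 -0.7165 -0.6967] [-0.1   0.49  0.    2.05  1.04  0.98  2.31]
0.8 3 [ 0.0351 -0.7165 -0.6967] [-0.64  0.6   0.71  2.08  0.7   0.69 -2.12]
1.1 0 [ 0.0437 -0.8901 -0.4536] [-0.7   0.74  0.66  2.1   0.97  0.84 -0.92]
1.1 1 [ 0.0437 -0.8901 -0.4536] [-0.42  0.65  0.28  2.08  1.14  1.06  0.52]
1.1 2 [ 0.0437 -0.8901 -0.4536] [-0.16  0.63 -0.06  2.07  1.24  1.24  2.03]
1.1 3 [ 0.0437 -0.8901 -0.4536] [-0.77  0.79  0.76  2.1   0.9   0.78 -2.44]
```

```bash
cat >> h.py <<'E'
PRE=-.45
def scoop_tcp(g,psi,th=0.):
    "TCP pose holding the scoop_grip point at g, scoop yaw psi, mouth tipped th"
    R=tool(psi+np.pi/2,PRE+th,psi+np.pi/2); return np.array(g)+R.apply([0,0,.008]),R
E
python3 - <<'E'
from h import *
np.set_printoptions(precision=4,suppress=True)
psi=-1.655; g=np.array([.532,.360,.064])
p,R=scoop_tcp(g,psi)
robot.goto((p-R.apply([0,0,.16])).tolist(),eul(R))
f=shot('wrist','w1');s=robot.sense();print(s['t'],s['tcp_pos'],s['wrist_force'])
X=cloud(f);im=f['image'].astype(int)
m=(np.hypot(X[...,0]-.533,X[...,1]-.376)<.09)&(X[...,2]>.066)&(X[...,2]<.08)&(im.max(-1)<75)&(X[...,1]>.325)
P=X[m];q=P[:,:2];rc=cv2.minAreaRect(q.astype(np.float32));print(len(P),rc,np.percentile(P[:,2],[5,50,95]));print(cv2.boxPoints(rc))
m=(np.hypot(X[...,0]-.52,X[...,1]-.26)<.12)&(X[...,2]>.03)&(X[...,1]<.32)
P=X[m];print('cup',cv2.minAreaRect(P[:,:2].astype(np.float32)),cv2.boxPoints(cv2.minAreaRect(P[:,:2].astype(np.float32))))
for n,tag in(('s0','s0'),('w1','w1')):
    print(n,proj(load(tag),[[.532,.36,.072]]))
E
```

```text
1.4417 [0.5363 0.4275 0.201 ] [-0.1072 -0.0259 -1.2753]
1766 ((0.5322859287261963, 0.3802032470703125), (0.09246382862329483, 0.015413184650242329), 84.67974853515625) [0.0682 0.0707 0.0718]
[[0.5203 0.3349]
 [0.5357 0.3335]
 [0.5442 0.4255]
 [0.5289 0.427 ]]
cup ((0.5213494300842285, 0.25918328762054443), (0.12748444080352783, 0.07741445302963257), 84.92578125) [[0.4772 0.1991]
 [0.5543 0.1923]
 [0.5655 0.3193]
 [0.4884 0.3261]]
s0 [[315.3818 206.9133]]
w1 [[262.788  182.9877]]
```

View pics/w1.png

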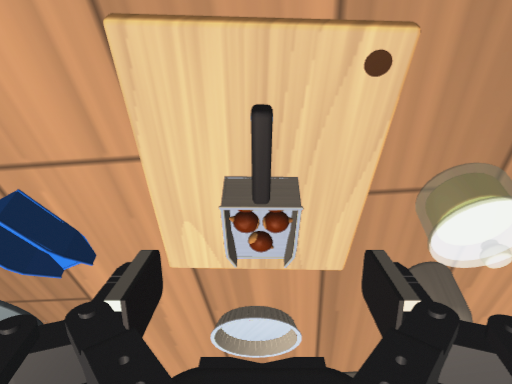

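The wrist view shows the handle from (262,105) to (262,200), chestnuts in the cup around (260,230), and the crock and mill clear of the jaws. The measured handle centre is (0.532,0.380), its top is about 71 mm up, and its yaw is -1.664. Next: grasp and lift.

```bash
python3 - <<'E'
from h import *
np.set_printoptions(precision=4,suppress=True)
psi=-1.6637; g=np.array([.5308,.3643,.0635])
p,R=scoop_tcp(g,psi)
print(robot.move_straight(p.tolist(),vel=.12,attitude=eul(R),contact_N=8)); s=robot.sense();print(s['t'],s['tcp_pos']-p,s['wrist_force'])
robot.grip(0.0,strength=100); s=robot.sense();print(s['t'],s['opening'],s['wrist_force'])
robot.move_straight((p+[0,0,.05]).tolist(),vel=.06); s=robot.sense();print(s['t'],s['opening'],s['wrist_force'],s['torque'],s['tcp_pos']-p)
f=shot('wrist','w2');shot('scene','s2')
X=cloud(f);im=f['image'].astype(int)
# handle top plane pitch
rc=proj(f,[g+[0,0,.058]]);print(rc)
dr=np.array([np.cos(psi),np.sin(psi)])
d=X[...,:2]-g[:2]; a=d@dr; b=d@np.array([-dr[1],dr[0]])
m=(abs(b)<.006)&(a<-.02)&(a>-.08)&(X[...,2]>.1)&(X[...,2]<.14);print('handle',m.sum(),np.polyfit(a[m],X[m][:,2],1))
m=(abs(b)<.035)&(a>.02)&(a<.2)&(im[...,0]>im[...,2]+40)&(X[...,2]>.07);print('nuts px',m.sum())
for z in np.arange(.045,.165,.02):
    m=(abs(a-z)<.008)&(abs(abs(b)-.036)<.006)&(X[...,2]>.05);print(round(z,3),m.sum(),np.percentile(X[m][:,2],[5,50,95]) if m.sum() else '')
cv2.imwrite('pics/v2.png',np.hstack([f['image'][60:,120:400,::-1],cv2.resize(load('s2')['image'][120:260,150:370,::-1],(509,324))]))
E
```

```text
False
2.9167 [0.0004 0.0007 0.0007] [ 0.6582 -0.0014 -0.8854]
3.5667 0.16569333315317686 [-0.3415 -0.141   1.8858]
4.55 0.17105495221940564 [ 0.2153 -0.8063 -1.481 ] [ 0.7261 -0.0419 -0.0146] [-0.0003 -0.0001  0.0496]
[[261.4659 297.0838]]
handle 4639 [0.1402 0.1252]
nuts px 870
0.045 907 [0.0677 0.0779 0.0905]
0.065 0 
0.085 0 
0.105 0 
0.125 0 
0.145 0
```

View pics/v2.png

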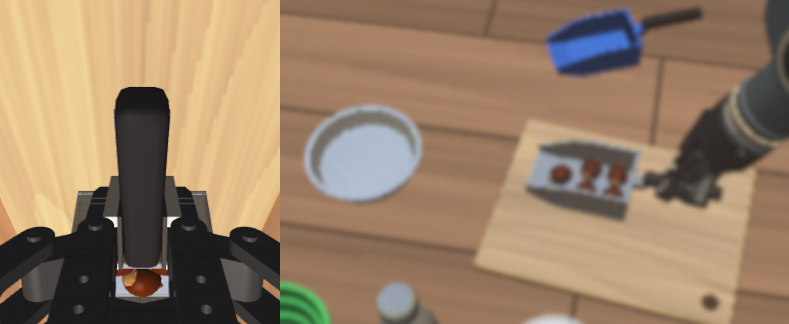

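```bash
python3 - <<'E'
from h import *
np.set_printoptions(precision=4,suppress=True)
psi=-1.6637; g=np.array([.5308,.3643,.0635]);dr=np.array([np.cos(psi),np.sin(psi)])
for tag,z0 in(('w1',.066),('w2',.1),('s0',.06),('s2',.1)):
    f=load(tag);X=cloud(f);im=f['image'].astype(int)
    d=X[...,:2]-g[:2]; a=d@dr; b=d@np.array([-dr[1],dr[0]])
    m=(abs(b)<.006)&(a<-.0)&(a>-.063)&(X[...,2]>z0)&(X[...,2]<z0+.04)
    print(tag,m.sum(),np.polyfit(a[m],X[m][:,2],1) if m.sum()>5 else '')
    # cup rim profile: max z per a-bin on sides; floor: bright low-saturation within |b|<.03
    off=.05 if tag[-1]=='2' else 0
    for c in np.arange(.05,.175,.015):
        m=(abs(a-c)<.0075)&(abs(b)<.045)&(X[...,2]>.022+off*.3)&(X[...,2]<.12+off)
        mf=m&(abs(b)<.03)&(im.min(-1)>110)
        if m.sum()>3: print('   a%.3f rimmax %.4f  floor %s'%(c,np.percentile(X[m][:,2],97),np.median(X[mf][:,2]) if mf.sum()>2 else None))
E
```

```text
w1 1070 [0.0166 0.0713]
   a0.050 rimmax 0.0640  floor 0.06356687378266267
   a0.065 rimmax 0.0646  floor 0.039342289005279855
   a0.080 rimmax 0.0644  floor None
   a0.095 rimmax 0.0639  floor 0.03619949462057286
   a0.110 rimmax 0.0639  floor 0.039541825981053116
   a0.125 rimmax 0.0605  floor 0.03112118413433086
   a0.140 rimmax 0.0559  floor 0.02295762477145058
   a0.155 rimmax 0.0480  floor 0.025730162780988657
   a0.170 rimmax 0.0431  floor 0.0290254914377555
w2 5586 [0.0818 0.1222]
   a0.050 rimmax 0.1131  floor 0.11292965540462291
   a0.095 rimmax 0.0920  floor None
   a0.110 rimmax 0.0911  floor None
   a0.125 rimmax 0.0913  floor 0.08426636228917812
   a0.140 rimmax 0.0920  floor 0.08587775593101477
   a0.155 rimmax 0.0768  floor 0.07426443198452581
   a0.170 rimmax 0.0797  floor 0.07807914078791761
s0 71 [0.023  0.0723]
   a0.050 rimmax 0.0668  floor 0.06235928408371988
   a0.065 rimmax 0.0650  floor 0.041698002940800914
   a0.080 rimmax 0.0658  floor 0.023295402264134252
   a0.095 rimmax 0.0650  floor 0.03188451227334367
   a0.110 rimmax 0.0642  floor 0.022645090105978004
   a0.125 rimmax 0.0605  floor 0.02845648829353236
   a0.140 rimmax 0.0568  floor 0.02454498203333307
   a0.155 rimmax 0.0504  floor 0.02553545499929366
   a0.170 rimmax 0.0447  floor 0.030334893785551768
s2 26 [0.1709 0.1296]
   a0.050 rimmax 0.1144  floor 0.11039424987672829
   a0.065 rimmax 0.1139  floor None
   a0.080 rimmax 0.1138  floor 0.07034410198107605
   a0.095 rimmax 0.1150  floor 0.0711174307958824
   a0.110 rimmax 0.1116  floor 0.07039260306293035
   a0.125 rimmax 0.1106  floor 0.07087559760175405
   a0.140 rimmax 0.1049  floor 0.0714153252111103
   a0.155 rimmax 0.0995  floor 0.0750154939214673
   a0.170 rimmax 0.0943  floor 0.0790089305782743
```

The scene depth shows the cup rim and floor both about 48–49 mm up along the whole length, so the scoop is held level. The apparent slope in the wrist view came from the fingers. Now carry, lower and tip slowly about the lip.

```bash
cat >> h.py <<'E'
PSI=-1.6637; DR=np.array([np.cos(PSI),np.sin(PSI),0]); TIN=np.array([.488,-.0437,0])
def lip_pose(lip,th):
    S=Ro.from_rotvec(th*np.array([-DR[1],DR[0],0]))*Ro.from_euler('z',PSI)
    return scoop_tcp(np.array(lip)+S.apply([-.168,0,.036]),PSI,th)
def nuts(f):
    im=f['image'].astype(int);X=cloud(f)
    m=(im[...,0]>im[...,2]+35)&(im[...,0]<140)&(np.hypot(X[...,0]-TIN[0],X[...,1]-TIN[1])<.3)&(X[...,2]>.006)
    return X[m]
E
python3 - <<'E'
from h import *
np.set_printoptions(precision=4,suppress=True)
lip=TIN-.03*DR
def go(z,th,vel):
    p,R=lip_pose(lip+[0,0,z],np.radians(th)); robot.move_straight(p.tolist(),vel=vel,attitude=eul(R))
# feasibility
for th in(0,12,25,35,45,50):
    p,R=lip_pose(lip+[0,0,.05],np.radians(th));q=robot.inverse_kinematics(p.tolist(),eul(R));print(th,None if q is None else np.round(q,2))
go(.08,0,.11); go(.05,0,.05)
s=robot.sense();print(s['t'],s['tcp_pos'],s['opening'])
f=shot('scene','s3');g=shot('side','d3')
for F in(f,g): print(proj(F,[lip+[0,0,.05]]))
cv2.imwrite('pics/v3.png',np.hstack([cv2.resize(x['image'][a:a+120,b:b+160,::-1],(400,300),interpolation=cv2.INTER_CUBIC) for x,a,b in((f,140,150),(g,160,200))]))
E
```

```text
0 [-0.88  0.59  0.43  1.93  0.17  0.93 -0.7 ]
12 [-0.76  0.45  0.38  1.97  0.06  0.86 -0.54]
25 [-0.59  0.34  0.33  2.02 -0.13  0.81 -0.29]
35 [-0.48  0.28  0.33  2.04 -0.34  0.82 -0.02]
45 [-0.33  0.26  0.33  2.06 -0.55  0.88  0.25]
50 [-0.28  0.26  0.35  2.06 -0.65  0.94  0.39]
7.4833 [0.5062 0.1499 0.0788] 0.17084094353470647
[[193.5243 182.7456]]
[[276.0931 233.9779]]
```

View pics/v3.png

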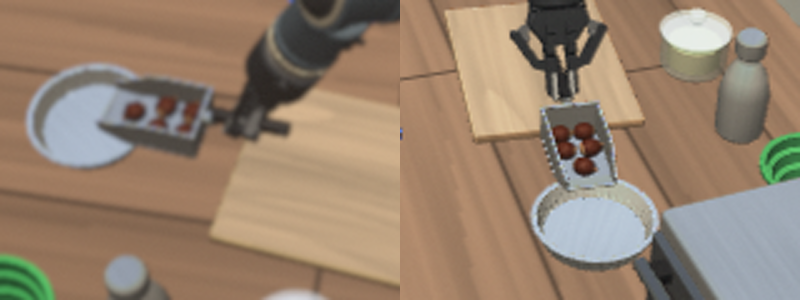

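Both views show the level scoop with its mouth over the near part of the tin, centred, and all five chestnuts in the cup. Now tip.

```bash
python3 - <<'E'
from h import *
np.set_printoptions(precision=4,suppress=True)
lip=TIN-.03*DR
def go(z,th,vel):
    p,R=lip_pose(lip+[0,0,z],np.radians(th)); robot.move_straight(p.tolist(),vel=vel,attitude=eul(R))
go(.05,6,.03);go(.05,12,.03)
for th in np.arange(14,47,2): go(.05,th,.02)
robot.sleep(.4)
f=shot('scene','s4');g=shot('side','d4');s=robot.sense();print(s['t'],s['opening'],s['wrist_force'])
cv2.imwrite('pics/v4.png',np.hstack([cv2.resize(x['image'][a:a+120,b:b+160,::-1],(400,300),interpolation=cv2.INTER_CUBIC) for x,a,b in((f,120,130),(g,160,200))]))
E
```

```text
17.0583 0.17155612521758903 [ 0.3222  0.0618 -1.9447]
```

View pics/v4.png

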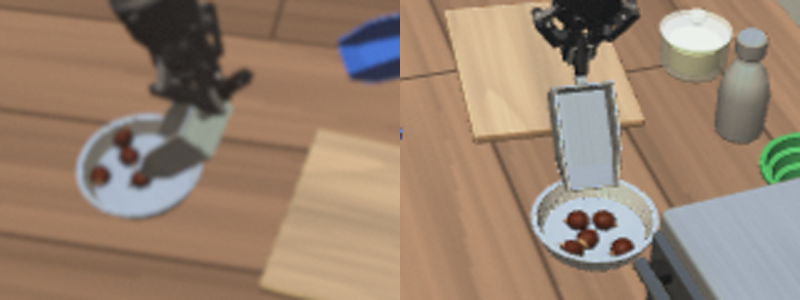

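All five chestnuts are in the tin (side crop: five in the tin, cup empty), and the tin has not moved. Now return the scoop to its original spot on the board.

```bash
python3 - <<'E'
from h import *
np.set_printoptions(precision=4,suppress=True)
lip=TIN-.03*DR
p,R=lip_pose(lip-.02*DR+[0,0,.09],np.radians(40));robot.move_straight(p.tolist(),vel=.1,attitude=eul(R))
p,R=lip_pose(lip-.08*DR+[0,0,.09],0);robot.move_straight(p.tolist(),vel=.15,attitude=eul(R))
g=np.array([.5308,.3643,.0635]);p,R=scoop_tcp(g,PSI)
robot.move_straight((p+[0,0,.03]).tolist(),vel=.15,attitude=eul(R))
robot.move_straight((p+[0,0,.006]).tolist(),vel=.06)
robot.sleep(.2);s=robot.sense();print(s['t'],s['wrist_force'])
print(robot.move_straight((p+[0,0,-.0015]).tolist(),vel=.012,contact_N=2.5));s=robot.sense();print(s['t'],s['wrist_force'],s['tcp_pos']-p)
robot.grip(.35,strength=20);robot.grip(1.0);s=robot.sense();print(s['t'],s['opening'])
robot.move_straight((p-R.apply([0,0,.12])).tolist(),vel=.15)
f=shot('wrist','w5');shot('scene','s5');shot('side','d5');print(robot.sense()['t'])
for tag in('w5','s5'):
    f=load(tag);X=cloud(f)
    d=X[...,:2]-g[:2]; a=d@DR[:2]; b=d@np.array([-DR[1],DR[0]])
    print(tag,[(round(c,3),round(float(np.percentile(X[m][:,2],97)),4)) for c in np.arange(-.05,.175,.015) if (m:=(abs(a-c)<.0075)&(abs(b)<.045)&(X[...,2]>.022)&(X[...,2]<.12)).sum()>3])
E
```

```text
20.6417 [-0.9599  0.9333 -0.7248]
True
21.15 [-0.5403  0.5325  4.4322] [-0.      0.0001  0.0001]
22.0333 0.996034388235502
23.1417
w5 [(np.float64(-0.05), 0.0719), (np.float64(-0.035), 0.0719), (np.float64(-0.02), 0.0719), (np.float64(-0.005), 0.0719), (np.float64(0.01), 0.0719), (np.float64(0.025), 0.0718), (np.float64(0.04), 0.064), (np.float64(0.055), 0.0648), (np.float64(0.07), 0.0644), (np.float64(0.085), 0.0645), (np.float64(0.1), 0.0643), (np.float64(0.115), 0.0633), (np.float64(0.13), 0.0599), (np.float64(0.145), 0.0521), (np.float64(0.16), 0.044)]
s5 [(np.float64(-0.05), 0.0739), (np.float64(-0.035), 0.0732), (np.float64(-0.02), 0.0732), (np.float64(-0.005), 0.0744), (np.float64(0.01), 0.0735), (np.float64(0.025), 0.0729), (np.float64(0.04), 0.0658), (np.float64(0.055), 0.0644), (np.float64(0.07), 0.0639), (np.float64(0.085), 0.0654), (np.float64(0.1), 0.0641), (np.float64(0.115), 0.0626), (np.float64(0.13), 0.0603), (np.float64(0.145), 0.0535), (np.float64(0.16), 0.0482)]
```

View pics/w5.png

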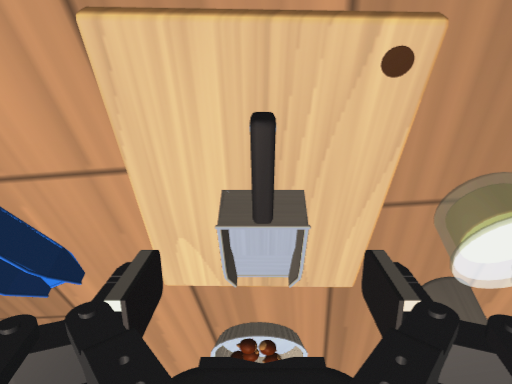

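The scoop lies flat: handle top 71.9 mm along its length, rim 64 mm, and empty at (262,255). The chestnuts are visible in the tin at (255,350). Next, a pre-press pose tilted toward the toggle, and a close look.

```bash
cat >> h.py <<'E'
WY=.0488
def tog_R(tau): return Ro.from_euler('z',WY)*Ro.from_rotvec([-tau,0,0])*Ro.from_euler('xyz',[np.pi,0,0])
E
python3 - <<'E'
from h import *
np.set_printoptions(precision=4,suppress=True)
R=tog_R(1.0);tip=np.array([.537,-.213,.121]);F=tip+[0,0,.03]-R.apply([0,0,.09])
p=F-R.apply([0,0,.011])
s=robot.sense();up=s['tcp_pos']*[1,1,0]+[0,0,.32]
robot.move_straight((up+[-.02,-.12,0]).tolist(),vel=.3,attitude=eul(tool(WY,.0,WY)))
q=robot.inverse_kinematics(p.tolist(),eul(R));print(np.round(q,2),np.round(robot.sense()['joint_pos'],2))
robot.grip(0.0,strength=40)
robot.goto(p.tolist(),eul(R))
f=shot('wrist','w6');s=robot.sense();print(s['t'],s['tcp_pos'],p,s['wrist_force'])
X=cloud(f);im=f['image'].astype(int)
m=(abs(X[...,0]-.54)<.12)&(abs(X[...,1]+.246)<.015)&(X[...,2]>.03)&(X[...,2]<.2);P=X[m]
n=np.array([-np.sin(WY),np.cos(WY),0]);c=np.median(P@n);print('wall d',c,len(P), 'scene', np.array([.6326,-.2418,.1235])@n)
d=X@n-c
m=(d>.012)&(d<.045)&(abs(X[...,0]-.54)<.05)&(X[...,2]>.08)&(X[...,2]<.15)
L=X[m];dd=d[m];print(len(L))
for a in np.arange(.012,.044,.004):
    k=(dd>=a)&(dd<a+.004)
    if k.sum()>3: print(round(a,3),k.sum(),np.median(L[k],0),'z',np.percentile(L[k][:,2],[5,95]),'x',np.percentile(L[k][:,0],[5,95]))
print(proj(f,[tip]))
E
```

```text
[-0.69  0.5   0.5   2.04  0.88  1.08 -0.78] [-0.76  0.28  0.22  1.65 -0.06  1.23 -0.48]
26.35 [ 0.5336 -0.1273  0.2058] [ 0.5329 -0.1281  0.2056] [ 0.0333 -0.7029  0.3805]
wall d -0.271674947204095 43518 scene -0.2723707696381852
170
0.024 8 [ 0.5346 -0.219   0.118 ] z [0.1138 0.1188] x [0.5305 0.5371]
0.028 73 [ 0.5318 -0.2153  0.117 ] z [0.1099 0.1193] x [0.5266 0.5363]
0.032 88 [ 0.5311 -0.213   0.1145] z [0.1112 0.1172] x [0.5281 0.5348]
[[260.0398 155.0502]]
```

View pics/w6.png

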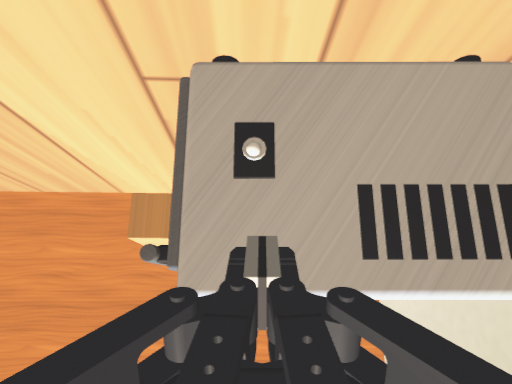

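The wrist view shows the lever tip at (254,149), the closed fingers at (262,250), and nothing in between. The tip is at x≈0.532, about 34 mm out and z≈0.118. Press down with a force stop.

```bash
python3 - <<'E'
from h import *
np.set_printoptions(precision=4,suppress=True)
tau=1.0;R=tog_R(tau);n=np.array([-np.sin(WY),np.cos(WY),0]);t=np.array([np.cos(WY),np.sin(WY),0]);c=-.2717
def pose(d,z,x=.533):
    C=n*(c+d)+t*(((x)-n[0]*(c+d))/t[0]); C[2]=z
    F=C-.011*(n*np.cos(tau)-np.array([0,0,np.sin(tau)]))
    return F-R.apply([0,0,.011])
print(robot.move_straight(pose(.029,.142).tolist(),vel=.1,contact_N=6));s=robot.sense();print(s['t'],s['wrist_force'])
print(robot.move_straight(pose(.029,.086).tolist(),vel=.025,contact_N=9));s=robot.sense();print(s['t'],s['wrist_force'],s['tcp_pos']-pose(.029,0))
q=s['tcp_pos']
robot.move_straight((q+[0,0,.045]).tolist(),vel=.12)
robot.move_straight(pose(.12,.19).tolist(),vel=.2)
f=shot('wrist','w7');sc=shot('scene','s7');print(robot.sense()['t'])
X=cloud(f);d=X@n-c
m=(d>.012)&(d<.045)&(abs(X[...,0]-.54)<.05)&(X[...,2]>.06)&(X[...,2]<.15);L=X[m];dd=d[m]
for a in np.arange(.012,.044,.004):
    k=(dd>=a)&(dd<a+.004)
    if k.sum()>3: print(round(a,3),k.sum(),np.median(L[k],0),'z',np.percentile(L[k][:,2],[5,95]))
cv2.imwrite('pics/v7.png',np.hstack([cv2.resize(x[...,::-1],(400,300)) for x in (f['image'],sc['image'][110:290,90:330])]))
E
```

```text
False
27.4833 [ 0.5121 -0.3782 -1.0863]
True
29.1833 [-0.461   2.6482  5.6491] [ 0.0005 -0.0005  0.0952]
30.4917
0.012 33 [ 0.5321 -0.2321  0.1009] z [0.0993 0.1026]
0.016 17 [ 0.5327 -0.2281  0.1001] z [0.0981 0.1008]
0.02 51 [ 0.5326 -0.2237  0.0987] z [0.0952 0.1001]
0.024 61 [ 0.5324 -0.22    0.0971] z [0.0937 0.0989]
0.028 114 [ 0.5315 -0.2156  0.0937] z [0.0884 0.0966]
0.032 29 [ 0.5314 -0.2135  0.0917] z [0.0892 0.0939]
```

View pics/v7.png

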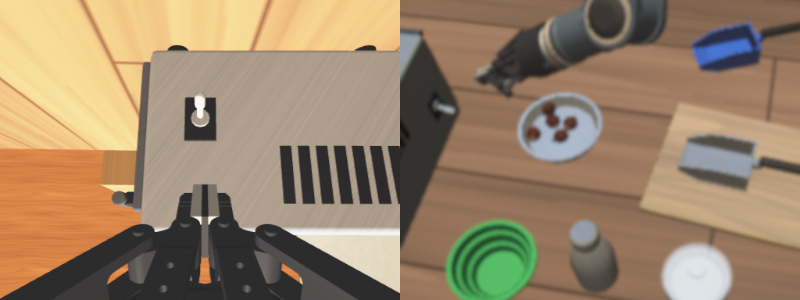

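The toggle is down: the lever slopes about 24° below level, and the press ended on a hard stop. The five chestnuts are in the tin and the scoop lies flat. I'll press once more, a little harder, to be sure it is at the end stop, then retreat.

```bash
python3 - <<'E'
from h import *
np.set_printoptions(precision=4,suppress=True)
tau=1.0;R=tog_R(tau);n=np.array([-np.sin(WY),np.cos(WY),0]);t=np.array([np.cos(WY),np.sin(WY),0]);c=-.2717
def pose(d,z,x=.532):
    C=n*(c+d)+t*(((x)-n[0]*(c+d))/t[0]); C[2]=z
    F=C-.011*(n*np.cos(tau)-np.array([0,0,np.sin(tau)]))
    return F-R.apply([0,0,.011])
print(robot.move_straight(pose(.031,.135).tolist(),vel=.12,contact_N=6))
robot.move_straight(pose(.031,.105).tolist(),vel=.1)
print(robot.move_straight(pose(.031,.084).tolist(),vel=.02,contact_N=14));s=robot.sense();print(s['t'],s['wrist_force'],s['tcp_pos']-pose(.031,0))
robot.move_straight((s['tcp_pos']+[0,0,.045]).tolist(),vel=.12)
robot.move_straight(pose(.12,.19).tolist(),vel=.2)
f=shot('wrist','w8')
robot.move_straight(pose(.2,.30).tolist(),vel=.25)
robot.sleep(.5);sc=shot('scene','s8');sd=shot('side','d8');print(robot.sense()['t'])
X=cloud(f);d=X@n-c
m=(d>.012)&(d<.037)&(abs(X[...,0]-.54)<.05)&(X[...,2]>.06)&(X[...,2]<.15);L=X[m];dd=d[m]
for a in np.arange(.012,.036,.004):
    k=(dd>=a)&(dd<a+.004)
    if k.sum()>3: print(round(a,3),k.sum(),'z',np.percentile(L[k][:,2],[5,50,95]))
# bystander/tin displacement vs start
for nm,cc,z0 in(('tin',TIN,.02),('mill',(.745,.095),.1),('crock',(.735,.25),.05),('bowl',(.76,-.08),.03)):
  for tag in('s0','s8'):
    Y=cloud(load(tag));mm=(np.hypot(Y[...,0]-cc[0],Y[...,1]-cc[1])<.11)&(Y[...,2]>z0)&(Y[...,2]<.17);print(nm,tag,mm.sum(),np.median(Y[mm],0))
cv2.imwrite('pics/v8.png',np.hstack([cv2.resize(x[...,::-1],(400,300)) for x in (sc['image'][110:290,90:330],sd['image'][130:280,190:390])]))
E
```

```text
False
True
32.6583 [-1.7437  4.6402  7.3025] [ 0.0002 -0.0005  0.0939]
35.2
0.012 38 z [0.0986 0.1006 0.1022]
0.016 16 z [0.098  0.0997 0.1006]
0.02 53 z [0.0958 0.0986 0.1001]
0.024 57 z [0.0942 0.0967 0.0987]
0.028 112 z [0.0883 0.0936 0.0966]
0.032 31 z [0.0892 0.0919 0.0945]
tin s0 414 [ 0.4719 -0.0558  0.0273]
tin s8 608 [ 0.477  -0.0601  0.0262]
mill s0 464 [0.7602 0.1025 0.1462]
mill s8 459 [0.7604 0.1023 0.1477]
crock s0 1343 [0.7569 0.2615 0.0692]
crock s8 1341 [0.757  0.2616 0.0693]
bowl s0 1126 [ 0.7634 -0.0852  0.0524]
bowl s8 1137 [ 0.7641 -0.0856  0.0525]
```

View pics/v8.png

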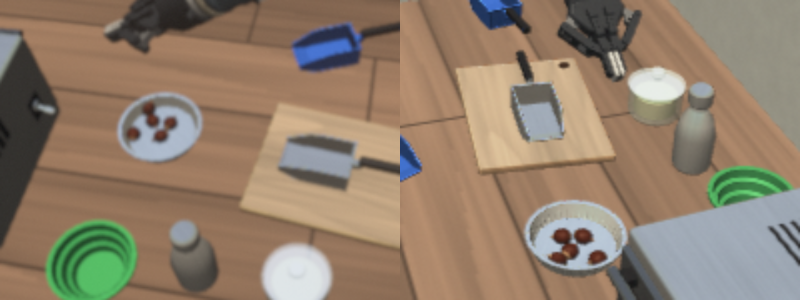

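The second, harder press left the lever where it was, so it is at its stop. Five chestnuts are in the tin, the scoop is flat on the board and the bystanders have not moved. Handing in.

```bash
python3 -c "
from h import *
print(robot.close_job(), robot.sense()['t'])"
```

```text
the job is handed in; nothing more can be done
the job is handed in; nothing more can be done
```

The job is done and handed in, at about 35 s of the 59 s allowed. I gripped the scoop by its handle and carried it level to the tin. I lowered its mouth to about 2 cm above the rim and tipped slowly to 46°. Then I set the scoop back flat on the board and pressed the oven's toggle down.

**Last checks:**
- **Chestnuts:** all five are in the tin in both camera views, and the scoop is empty.
- **Scoop:** it lies flat on the board, with the handle top level at 72 mm and the cup's back and sides at 64 mm.
- **Toggle:** the lever points about 24° below level. A second press, with the force stop at 14 N instead of 9 N, did not move it, so it is at its end stop.
- **Bystanders:** the mill, crock and bowl are within about 1.5 mm of their starting readings.
- **Tin:** it looks unmoved in the pictures. Its depth median shifted about 5 mm, probably because the chestnuts are now in the sample; I did not refit its centre.

**Disagreement:** right after the lift, the wrist camera's depth suggested the handle was tilted. The scene camera showed the cup level to within about a degree, so I put the wrist reading down to the fingers in view and carried on.

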